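# Cover the drained water bath: hook the lid under the bridge lip and swing it shut

## Task

Put the steel lid back on the drained water bath: tilt it so that its narrow tongue goes down first, hook the tongue under the lip of the control head's black bridge, then swing the other end down gently, without letting it fall, until the lid lies flat on the tank rim all round. Let go of it and leave the glassware alone.

Things in the scene. Friction and masses are not known exactly. Their poses are not given: they have to be found in the camera images.
- lid_handle (a point): Centre of the loose steel lid's handle, 30 mm above the plate's underside (42 above the bench at the start), over the plate's centre. Black bar 110 mm long (lid's x), 16 wide (y), 16 high, on posts at x = +-44 mm; between them 18 mm is open below it. Lid about 0.42 kg. Axes: x along the bar, y to the tongue, z up.
- lid_tongue (a point): Middle of the free end of the lid's tongue, at the plate's underside: 118 mm along the lid's y from the handle, 30 mm below its centre. The plate is 176 mm (x) by 172 mm (y), 4 mm thick; the tongue, same 4 mm sheet, 120 mm wide, stands out 32 mm from the middle of its +y edge. Axes as lid_handle.
- lid_end (a point): Middle of the lid's other end, at the plate's underside, 86 mm along -y from the handle. Under the plate a drip edge 12 mm deep runs along both sides and this end, not the tongue side: outer faces at x = +-70 and y = -69 mm from the plate's centre (the sides reach y = +76), leaning 3 mm inwards to the bottom. The lid starts flat on the bench on it. Axes as lid_handle.
- bath_lip (a point): Middle of the lip's lower front edge, 179 mm above the bench. The lip is the straight overhanging edge of the water bath's black bridge plate (10 mm thick). Below it a slot 14 mm high, 156 wide (x), 32 deep (y) to a back stop, over a ledge level with the tank rim; the ledge comes 15 mm out before the lip. Axes: x along the lip, y into the slot to the control head, z up.
- bath_opening (a point): Centre of the open tank at rim height, 165 mm above the bench, 92.5 mm before the lip (bath's -y). Opening 150 mm (x) by 155 (y), 120 deep; flat rim 20 mm wide on three sides, the ledge on the fourth. The drip edge fits inside, 5 mm to spare all round; then the tongue's end is 17 to 27 mm behind the lip, the handle's centre 91 to 101 mm before it. Axes as bath_lip.
- bath_head (a point): Top centre of the white control head, 300 mm above the bench: a box 124 mm (x) by 95 mm (y) on the bridge plate, its near face 45 mm behind the lip. The bath is fixed, a steel box 190 mm (x) by 340 mm (y), tank at one end, head at the other. Axes as bath_lip.
- flask: bystander: empty conical glass flask, 84 mm wide, 122 mm tall; origin at the centre of its underside
- jar: bystander: glass reagent jar with a flat stopper, 72 mm wide, 125 mm tall; origin at the centre of its underside
- dropper: bystander: small amber dropper bottle, 42 mm wide, 116 mm tall; origin at the centre of its underside

How it is judged (in metres and radians):
On the way:
1. the tongue is hooked under the lip while the lid's other end is still raised (y of lid_tongue in the frame of bath_lip above 0.005 m and z of lid_tongue in the frame of bath_lip between -0.02 and -0.002 m and z of lid_end in the frame of bath_lip above 0 m), for 0.1 s.
At the end, for the whole second after the job is handed in: The lid is released and at rest, flat (within 0.03 rad) on the tank rim, its underside within 3 mm of the rim's height, its tongue at least 12 mm in under the lip and the lid within 12 mm of the middle of the tank sideways (y of lid_tongue in the frame of bath_lip above 0.012 m and z of lid_tongue in the frame of bath_lip between -0.017 and -0.011 m and z of lid_handle in the frame of bath_opening below 0.033 m and x of lid_handle in the frame of bath_opening between -0.012 and 0.012 m and angle between lid_handle's own z axis and vertical below 0.03 rad and linear speed of lid below 0.02 m/s); the robot touches nothing.
It fails at once if the lid is let fall on to the bath (it swings faster than 3 rad/s at the lip) (horizontal distance between lid_tongue and bath_lip below 0.05 m and height (world z) of lid_tongue above 0.12 m and angular speed of lid above 3 rad/s).
It fails at once if a piece of glassware is pushed more than 25 mm or tipped (distance of any of flask, jar, dropper from where it was at the start of the episode above 0.025 m or angle between any of flask, jar, dropper's own z axis and vertical above 0.3 rad).
It also fails if it takes over 42 s, if anything falls off the work surface, if the arm or the gripper's body presses on something with over 40 N, if the wrist force passes 120 N, or if a joint passes its speed limit or range.

## Robot

A 6-joint arm with a two-finger parallel gripper is mounted at the origin on the work surface. World frame = base frame: x ahead of the robot, y to its left, z up, the work surface at z = 0. Lengths are in m, angles in degrees, forces in N, time in s.
With the tool pointing down it reaches from about 0.35 to 0.875 m from the base axis. Payload 4.2 kg.
Tool frame: the origin (TCP) lies midway between the tips of the shut fingers; the grasp point (between the pads) lies 19 mm behind it; y points along the fingers, z is the direction in which the jaws open and shut, and the axes are right-handed (so a half turn about y gives the same grasp; the last joint's range is limited). The gripper opens to 87 mm and grips with 3 to 60 N. Pads are 19 mm wide; open, the fingers measure 117 mm over their backs; the gripper's body (75 mm by 190 mm) begins 51 mm behind the grasp point.
Start: joints at [-56.918, 22.042, 0.453, 0, -68.411, -14.817], TCP at [0.196, -0.593, 0.223] pointing down, gripper open.
Joint ranges: [-179.83, 179.83], [-69.29, 118.12], [-61.27, 80.66], [-181.25, 117.63], [-171.15, -9.14], [-177.46, 177.46]. Speed limits (degrees/s): [159.86, 159.86, 180, 180, 180, 180].

## Interface

Orientations are given as [roll, pitch, yaw] about the fixed x, y, z axes, in that order (R = Rz(yaw) Ry(pitch) Rx(roll)).
In Python, from workcell import env gives the robot as it stands. The module is installed in compiled form; this text tells all that it offers. Calls block until the motion is done:
- env.goto(position, orientation): joint-space move of the TCP to a pose.
- env.move_straight(position, rotation=None, rate=0.15, force_limit=None): straight line of the TCP; rotation=None keeps the orientation; rate is the mean speed in m/s. With force_limit (N) it stops when the force on the tool has changed by that much, and returns True; else False.
- env.set_joints(angles): joint-space move.
- env.gripper_to(opening, grasp_force=None): opening from 0.0 (shut) to 1.0 (fully open); grasp_force is the grip in N (None keeps the last); returns when the fingers have stopped.
- env.dwell(seconds).
- env.inverse_kinematics(position, orientation): joint angles nearest the present ones, or None.
- env.read_state(): the state.
- env.grab_frame(name): name is "scene" or "top"; returns a dict with "image" (480x640x3 uint8, blue, green, red), "fx", "fy", "cx", "cy" (pixels), "D" ([k1, k2, p1, p2, k3] as OpenCV has them; the pictures are not rectified), "position" and "orientation" of the camera in the world. Camera axes: x right, y up, looking along -z (the intrinsics and any distortion apply to the point x, -y, -z); pixel columns grow to the right and rows downward; lengths in m; the calibration is good to about 2 mm. A picture is of the moment at which its call begins. There is no depth.
A pose or a line that the arm cannot do raises env.Unreachable and nothing moves.
- env.close_job(): hands the job in, once; it reports no verdict.
Trained networks look in a picture, given as the dict that the camera call returned (one of the last four; its "shot" number tells which), for a name from the list of things; names that differ only in an ending like _2 or _b are one class to them, and where a whole thing is asked for, a point or a joint stands for the part that bears it (a point fixed in the world has none). Each returns a list of dicts, best first, with "score" (0 to 1); they miss things now and then, are a little off and sometimes report something else, mostly with a low value. They report only what shows in the picture. A call takes as long as a camera call.
- env.search_frame(picture, thing): "xyz" ([x, y, z] in m, in world coordinates, good to about 4 mm: the middle of the surface that is visible of it).
- env.trace(picture, thing): "mask" (480x640 bool, what is visible of it).
The state is a dict: "clock": time; "joint_positions": joint angles; "qvel": joint speeds; "joint_torque": joint torques, N m; "position": TCP position; "tool_rot": TCP orientation; "force": force on the tool from outside, world axes, zero at the start; "wrist_torque": the same for the moment, N m; "opening": opening from 0.0 (shut) to 1.0 (fully open).
Only numpy, scipy, OpenCV 4.12 (cv2) and the standard library are available. Lean on these libraries where they do the work, as an engineer would, in place of code of your own. Each camera call takes 0.05 s, during which the arm holds its last target. There are 200 camera calls.

## Working session

There is one attempt and no reset: what is moved stays moved. The work goes in short steps, each a Python script; the robot and the scene stay as the last script left them, time stands still between calls to the robot, and variables do not carry over. Pictures are saved under pics/ and viewed, about 8 in all and at most 12, crops included, and the job is handed in when it is done.

```bash
mkdir -p pics; python3 - <<'E'
from workcell import env
import cv2, numpy as np
for n in ("scene","top"):
    f=env.grab_frame(n); cv2.imwrite(f"pics/{n}0.png",f["image"])
    print(n,f["fx"],f["cx"],f["cy"],f["D"],f["position"],f["orientation"])
    for t in ["lid_handle","lid_tongue","lid_end","bath_lip","bath_opening","bath_head","flask","jar","dropper"]:
        r=env.search_frame(f,t); print(t,[(np.round(d["xyz"],3).tolist(),round(d["score"],2)) for d in r[:2]])
s=env.read_state();print(s)
E
```

```text
scene 552.3064608273 313.3344273829433 238.52108602820414 [-0.1048838  0.         0.         0.         0.       ] [ 1.12065013 -0.60532208  1.04602068] [43.00692908 -1.10632093 44.30361392]
lid_handle [([0.531, -0.261, 0.012], 0.63)]
lid_tongue [([0.535, -0.264, 0.017], 0.76), ([0.732, -0.223, 0.058], 0.28)]
lid_end [([0.538, -0.262, 0.019], 0.81), ([0.781, -0.09, 0.05], 0.48)]
bath_lip [([0.525, 0.116, 0.15], 0.8)]
bath_opening [([0.526, 0.115, 0.15], 0.7)]
bath_head [([0.527, 0.121, 0.156], 0.61)]
flask [([0.784, -0.09, 0.051], 0.6), ([0.522, 0.117, 0.153], 0.51)]
jar [([0.771, 0.087, 0.08], 0.94)]
dropper [([0.729, -0.226, 0.058], 0.76)]
top 450.82297576116576 321.39217521249867 231.18799027914122 [-0.10666988  0.          0.          0.          0.        ] [ 0.38479031 -0.03735067  1.25788936] [ 1.20398390e+01  8.26655498e-02 -9.74354186e+01]
lid_handle [([0.529, -0.25, 0.015], 0.65), ([0.747, 0.108, 0.093], 0.54)]
lid_tongue [([0.527, -0.248, 0.017], 0.72)]
lid_end [([0.524, -0.254, 0.013], 0.66)]
bath_lip [([0.495, 0.128, 0.167], 0.95)]
bath_opening [([0.492, 0.123, 0.165], 0
[... 164 characters left out ...]
0.71, -0.213, 0.056], 0.63)]
{'clock': 1.0, 'joint_positions': array([-5.69188207e+01,  2.20396522e+01,  4.51969236e-01,  1.13688665e-03,
       -6.84085852e+01, -1.48146773e+01]), 'qvel': array([ 0.04202121,  0.00327738, -0.07298407, -0.07071557,  0.03745632,
        0.05484789]), 'joint_torque': array([-1.71981360e-04, -3.90477169e+01,  1.87622237e+01,  4.22437012e+00,
        1.54468644e-02, -2.48416814e-05]), 'position': array([ 0.19589418, -0.59349419,  0.22256991]), 'tool_rot': array([-9.00038781e+01,  6.77925052e-05,  1.82669203e+01]), 'force': array([-0.0516362 , -0.2449187 ,  0.12031193]), 'wrist_torque': array([ 0.02435737, -0.01554148,  0.00307854]), 'opening': 1.0003599554327565}
```

View pics/scene0.png

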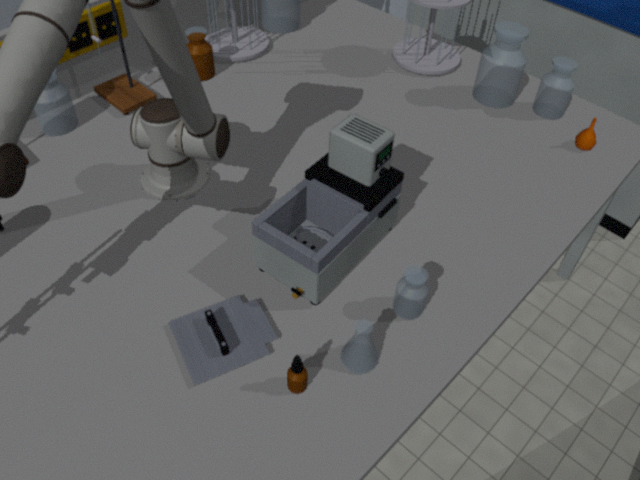

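View pics/top0.png

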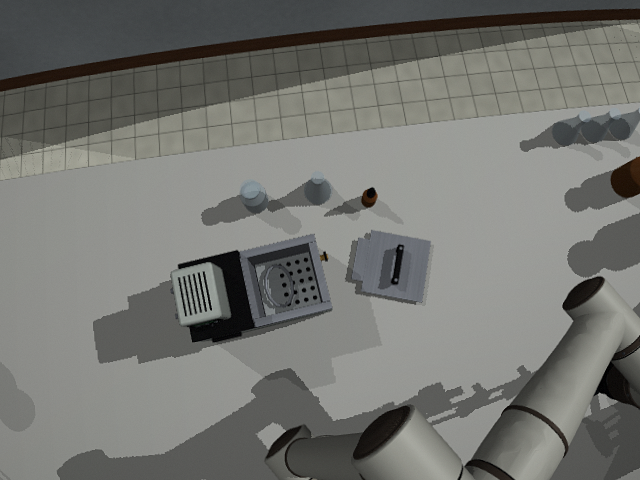

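The pictures show the lid at about (395,268) in top, tongue to the left, and the bath at about (255,290), lip at x≈245 with the opening to its right. The glassware is on the far side. Next I fit the models to the masks in both cameras.

```bash
cat > h.py <<'E'
from workcell import env
import cv2, numpy as np
from scipy.spatial.transform import Rotation as R
from scipy.optimize import minimize
def proj(f,P):
    Rc=R.from_euler('xyz',f["orientation"],degrees=True).as_matrix()
    p=(np.asarray(P,float)-f["position"])@Rc*[1,-1,-1]
    K=np.array([[f["fx"],0,f["cx"]],[0,f["fy"],f["cy"]],[0,0,1.]])
    return cv2.projectPoints(p.reshape(-1,1,3),np.zeros(3),np.zeros(3),K,np.array(f["D"]))[0].reshape(-1,2)
def box(x0,x1,y0,y1,z0,z1): return np.array([[x,y,z] for x in(x0,x1) for y in(y0,y1) for z in(z0,z1)])/1000.
# models about handle centre (z above bench) / lip
LID=[box(-88,88,-86,86,12,16),box(-60,60,80,118,12,16),box(-55,55,-8,8,34,50),box(-69,69,-68,75,0,12)]
BATH=[box(-95,95,-190,150,5,165),box(-95,95,0,150,165,189),box(-62,62,45,140,189,300)]
def place(M,q):
    c,s=np.cos(q[2]),np.sin(q[2]); A=np.array([[c,-s,0],[s,c,0],[0,0,1]])
    return [b@A.T+[q[0],q[1],0] for b in M]
S=4
def sil(f,M,q):
    m=np.zeros((480*S,640*S),np.uint8)
    for b in place(M,q):
        h=cv2.convexHull(((proj(f,b)+.5)*S-.5).astype(np.float32)); cv2.fillConvexPoly(m,np.round(h).astype(np.int32),1)
    return cv2.resize(m.astype(np.float32),(640,480),interpolation=cv2.INTER_AREA)
def fit(fs,ms,M,q0):
    def c(q): return sum(np.abs(sil(f,M,q)-m).sum()/m.sum() for f,m in zip(fs,ms))/len(fs)
    for k in range(3):
        r=minimize(c,q0,method='Nelder-Mead',options=dict(initial_simplex=np.array(q0)+np.vstack([np.zeros(3),np.diag([.012,.012,.08])])/(k+1),xatol=1e-5,fatol=1e-6)); q0=r.x
    return r.x,r.fun
E
cat > m.py <<'E'
from h import *
fs=[env.grab_frame(n) for n in("scene","top")]
out=[]
for t,M,q0 in(("lid_handle",LID,[.527,-.254,1.4]),("bath_head",BATH,[.5,.13,1.7])):
    ms=[env.trace(f,t)[0]["mask"].astype(np.float32) for f in fs]
    for i in (0,1): print(t,i,fit(fs[i:i+1],ms[i:i+1],M,q0))
    q,e=fit(fs,ms,M,q0); print(t,'both',q,e); out.append((M,q,ms))
np.save('q.npy',[o[1] for o in out])
im=[]
for i,(x,y,w,h) in enumerate([(150,100,270,300),(160,220,280,130)]):
    g=cv2.resize(fs[i]["image"][y:y+h,x:x+w],None,fx=800/w*(.63 if i==0 else 1),fy=800/w*(.63 if i==0 else 1),interpolation=cv2.INTER_CUBIC); k=g.shape[1]/w
    for M,q,ms in out:
        for b in place(M,q):
            p=(proj(fs[i],b)-[x,y]+.5)*k
            for a in range(8):
                for d in(1,2,4):
                    if not a&d: cv2.line(g,*[tuple(int(v) for v in p[j]) for j in(a,a|d)],(0,255,0),1)
    cv2.imwrite(f"pics/ov{i}.png",g); print(g.shape)
E
python3 m.py
```

```text
lid_handle 0 (array([ 0.52308947, -0.26156441,  1.2515542 ]), np.float64(0.2026413232088089))
lid_handle 1 (array([ 0.52753385, -0.25872628,  1.25825216]), np.float64(0.22487497329711914))
lid_handle both [ 0.5249067  -0.25879674  1.24161217] 0.22213228046894073
bath_head 0 (array([0.49896164, 0.0987893 , 3.27004837]), np.float64(0.24280765652656555))
bath_head 1 (array([0.49798291, 0.13168375, 0.11320714]), np.float64(0.02949834242463112))
bath_head both [0.50128548 0.09748354 3.25900345] 0.17091640830039978
(560, 504, 3)
(371, 800, 3)
```

My initial yaw guesses were 90° off. I refit starting near zero.

```bash
sed -i 's/-.254,1.4/-.254,-.15/; s/.13,1.7/.13,.11/' m.py; python3 m.py
```

```text
lid_handle 0 (array([ 0.52069622, -0.26423417, -0.32027564]), np.float64(0.03576871007680893))
lid_handle 1 (array([ 0.52480642, -0.26262333, -0.31554703]), np.float64(0.053346339613199234))
lid_handle both [ 0.52247571 -0.26436166 -0.31419095] 0.04979609698057175
bath_head 0 (array([0.4955363 , 0.13400181, 0.10914615]), np.float64(0.042814575135707855))
bath_head 1 (array([0.498083  , 0.13006964, 0.11140315]), np.float64(0.02965066209435463))
bath_head both [0.49752964 0.13130882 0.11677689] 0.038036007434129715
(560, 504, 3)
(371, 800, 3)
```

View pics/ov1.png

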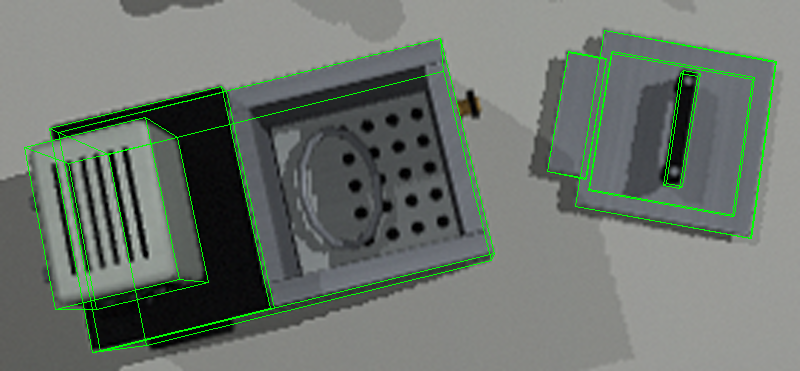

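View pics/ov0.png

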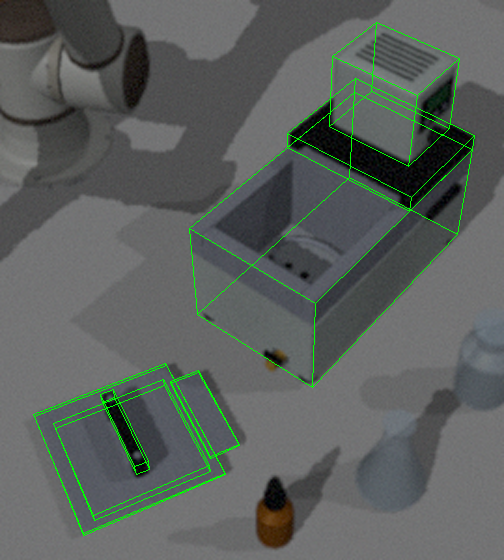

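Both overlays sit on their outlines. The lid-to-bath offset agrees within 2 mm in x between the cameras. The lid is at (0.5225, -0.264) with yaw -18°, and the lip is at (0.4975, 0.131) with yaw 6.4°. Now I grasp the handle.

```bash
cat >> h.py <<'E'
LID0=np.array([.5225,-.264]); YL=-18.05; LIP=np.array([.4975,.131,.179]); YB=6.4; OFF=.018
def axes(yaw,th): return R.from_euler('xyz',[-th,0,yaw],degrees=True).as_matrix()  # lid axes, tongue down th
def rot(yaw,th): return [-90-th,0,yaw]
def tcp_tip(dx,d,z,th,yaw=YB):   # tongue tip at dx along lip, d behind it, world height z
    B=axes(yaw,th); T=LIP+axes(YB,0)@[dx,d,0]; T[2]=z
    return T-.118*B[:,1]+(.030-OFF)*B[:,2]
def show():
    s=env.read_state(); print(round(s["clock"],2),np.round(s["position"],4),np.round(s["tool_rot"],2),'F',np.round(s["force"],1),'M',np.round(s["wrist_torque"],2),'op',round(s["opening"],3))
E
python3 - <<'E'
from h import *
for th,d,z in((10,-.04,.26),(10,-.04,.168),(10,.03,.168),(0,.022,.165)): print(env.inverse_kinematics(tcp_tip(0,d,z,th),rot(YB,th)))
env.goto([*LID0,.13],rot(YL,0)); show()
env.move_straight([*LID0,.042-OFF],rate=.1,force_limit=10); show()
env.gripper_to(0.0,30); show()
env.move_straight([*LID0,.07],rate=.08); show()
f=env.grab_frame("scene"); cv2.imwrite("pics/s1.png",cv2.resize(f["image"][150:450,100:500],None,fx=2,fy=2))
E
```

```text
[  21.43111136    8.25650173  -12.84421511   10.16888693  -71.78858195
 -108.46072627]
[  21.36223557   12.0915157   -22.05291297   11.29142141  -58.9591571
 -111.06073721]
[  29.22644259   12.21246894  -21.64697514   10.59865483  -60.47834869
 -118.40975925]
[ 2.22876657e+01  1.31368507e+01 -1.94633178e+01 -2.54444375e-14
 -5.73998315e+01 -1.05887666e+02]
3.33 [ 0.5224 -0.2646  0.1302] [-9.000e+01 -2.000e-02 -1.808e+01] F [ 0.8  0.9 -0.4] M [-0.04 -0.02 -0.02] op 1.0
4.53 [ 0.523  -0.2642  0.0247] [-9.000e+01 -8.000e-02 -1.804e+01] F [ 0.4 -0.  -0.2] M [-0.05 -0.02 -0.03] op 1.003
5.67 [ 0.5225 -0.2639  0.024 ] [-89.99  -0.   -18.06] F [0.5 0.3 0.1] M [ 0.12 -0.09 -0.08] op 0.176
6.4 [ 0.522  -0.2638  0.0696] [-8.999e+01  6.000e-02 -1.807e+01] F [-0.9  0.6 -4.4] M [-0.08 -0.04  0.  ] op 0.179
```

View pics/s1.png

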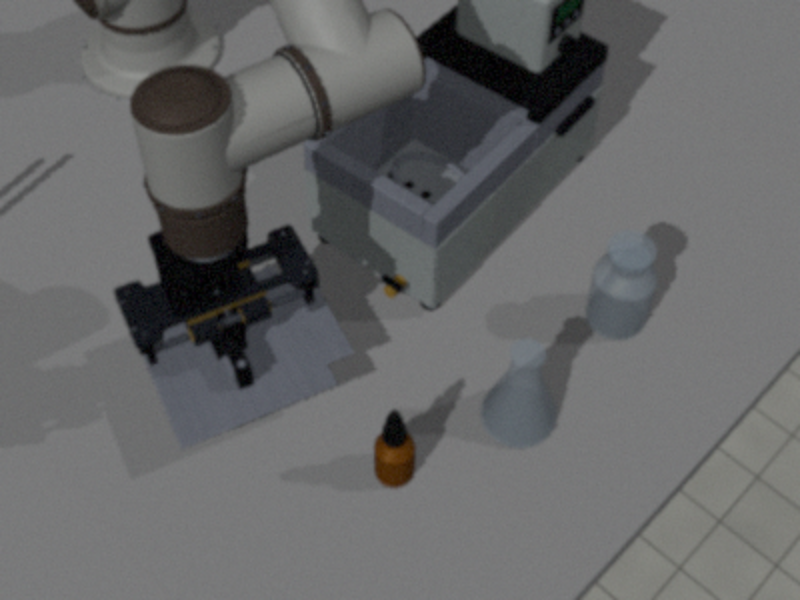

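The lid is held: 4.4 N of weight, opening 15.5 mm, matching the bar. Next I carry it to a tilted hover before the lip.

```bash
python3 - <<'E'
from h import *
env.move_straight([*LID0,.27],rate=.2)
env.goto(tcp_tip(0,-.05,.24,10),rot(YB,10)); show()
fs=[env.grab_frame(n) for n in("scene","top")]
a=cv2.resize(fs[0]["image"][100:340,170:440],None,fx=1.9,fy=1.9)
b=cv2.resize(fs[1]["image"][200:380,150:380],None,fx=1.9,fy=1.9)
c=np.zeros((max(a.shape[0],b.shape[0]),800,3),np.uint8)
b=b[:,:800-a.shape[1]] if a.shape[1]+b.shape[1]>800 else b
c[:a.shape[0],:a.shape[1]]=a; c[:b.shape[0],a.shape[1]:a.shape[1]+b.shape[1]]=b
cv2.imwrite("pics/hov.png",c)
E
```

```text
8.53 [ 0.5158 -0.0324  0.272 ] [-1.00e+02  4.00e-02  6.36e+00] F [ 0.5 -0.3 -3.8] M [ 0.45 -0.03 -0.  ] op 0.175
```

View pics/hov.png

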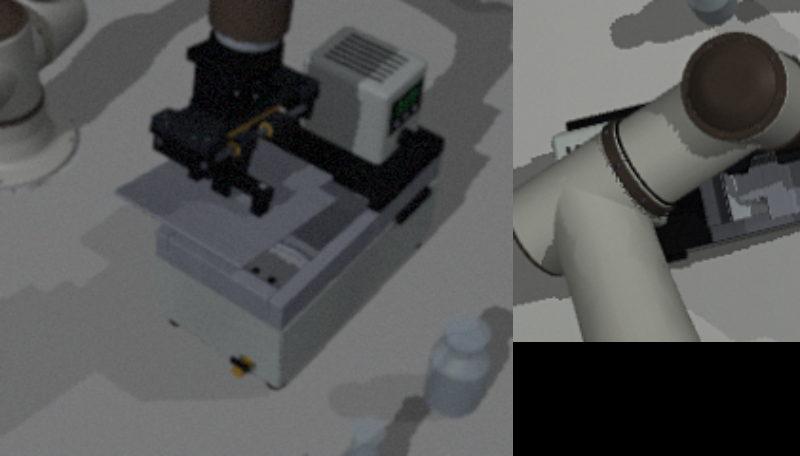

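The arm clears the head and the lid hangs tilted before the lip. I lower it and check the lid against its expected outline.

```bash
python3 - <<'E'
from h import *
env.move_straight(tcp_tip(0,-.03,.20,10),rot(YB,10),rate=.12)
print(env.move_straight(tcp_tip(0,-.03,.168,10),rot(YB,10),rate=.05,force_limit=6)); show()
f=env.grab_frame("scene"); s=env.read_state()
Rt=R.from_euler('xyz',s["tool_rot"],degrees=True)*R.from_euler('x',90,degrees=True); B=Rt.as_matrix()
H=s["position"]+OFF*B[:,2]
x,y,k=215,160,4; g=cv2.resize(f["image"][y:y+150,x:x+195],None,fx=k,fy=k,interpolation=cv2.INTER_CUBIC)
def dl(P,c): cv2.polylines(g,[np.int32((proj(f,P)-[x,y]+.5)*k)],True,c,1)
for z in(-.026,-.03): dl(H+np.array([[a,b,z] for a,b in((-.088,-.086),(.088,-.086),(.088,.086),(.06,.086),(.06,.118),(-.06,.118),(-.06,.086),(-.088,.086))])@B.T,(0,255,0))
A=axes(YB,0); L=np.array([*LIP[:2],0])
for h,pts in((.165,((-.075,-.17),(.075,-.17),(.075,-.015),(-.075,-.015))),(.165,((-.095,-.19),(.095,-.19),(.095,0),(-.095,0))),(.189,((-.095,0),(.095,0),(.095,.15),(-.095,.15)))):
    dl(L+np.array([[a,b,h] for a,b in pts])@A.T,(0,0,255))
cv2.imwrite("pics/low.png",g)
E
```

```text
False
9.95 [ 0.5139 -0.0122  0.2005] [-1.0001e+02 -3.0000e-02  6.4100e+00] F [-0.3  0.2 -3.3] M [0.5  0.1  0.03] op 0.18
```

View pics/low.png

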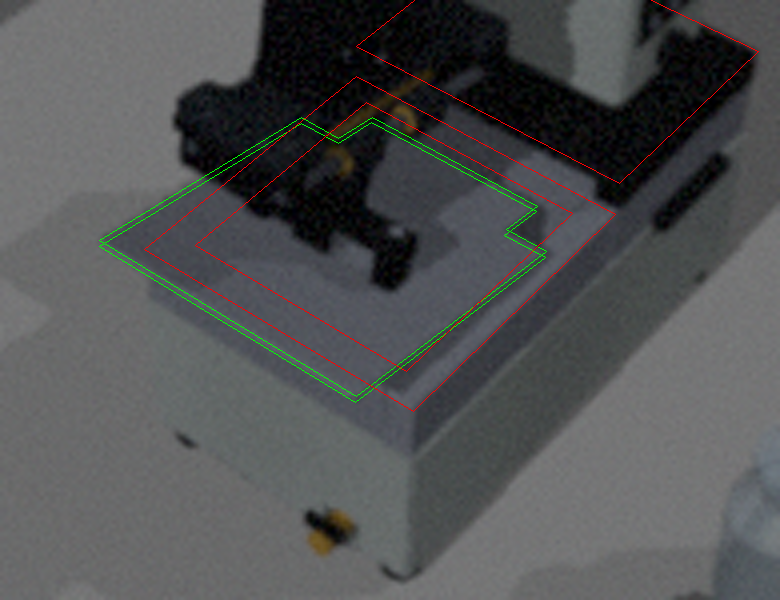

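The lid is tilted as expected and its outline matches closely. I slide the tongue under the lip until it meets the stop.

```bash
python3 - <<'E'
from h import *
r0=rot(YB,10)
print(env.move_straight(tcp_tip(0,.012,.168,10),r0,rate=.05,force_limit=6)); show()
print(env.move_straight(tcp_tip(0,.045,.168,10),r0,rate=.02,force_limit=5)); show()
s=env.read_state(); A=axes(YB,0)
d=(A.T@(s["position"]-tcp_tip(0,0,.168,10))); print("contact d,lateral,dz",np.round(d*1000,1))
E
```

```text
False
10.99 [0.5088 0.0294 0.2003] [-1.0001e+02  1.0000e-02  6.3900e+00] F [ 0.3 -0.5 -3.1] M [0.51 0.04 0.02] op 0.182
True
11.98 [0.5063 0.0475 0.2001] [-100.18    0.12    6.42] F [ 2.5 -3.7 -1.2] M [-0.47 -0.67  0.07] op 0.178
contact d,lateral,dz [-0.5 30.1 -0.2]
```

Contact came at 30 mm, and I expected 28.5 to 32. I back off to 22 mm, lower to 6°, and centre sideways by touch.

```bash
python3 - <<'E'
from h import *
env.move_straight(tcp_tip(0,.022,.168,10),rot(YB,10),rate=.05); show()
print(env.move_straight(tcp_tip(0,.022,.167,6),rot(YB,6),rate=.03,force_limit=6)); show()
A=axes(YB,0); p0=tcp_tip(0,.022,.167,6); e=[]
for sg in(1,-1):
    c=env.move_straight(tcp_tip(sg*.011,.022,.167,6),rot(YB,6),rate=.02,force_limit=4)
    s=env.read_state(); e.append((A.T@(s["position"]-p0))[0]); print(c,round(e[-1]*1000,1)); show()
    env.move_straight(p0,rot(YB,6),rate=.05)
show()
E
```

```text
12.3 [0.5073 0.0391 0.1997] [-9.998e+01  7.000e-02  6.340e+00] F [-0.1  0.3 -3.8] M [0.54 0.06 0.04] op 0.183
False
12.76 [0.5081 0.0373 0.1912] [-9.603e+01  1.000e-02  6.380e+00] F [-0.5 -0.3 -4.3] M [0.26 0.02 0.02] op 0.177
True 7.1
13.23 [0.515  0.0379 0.1898] [-96.06   0.35   6.38] F [-0.6 -0.4 -3. ] M [ 0.31  0.02 -0.02] op 0.179
True -7.5
13.98 [0.5006 0.0366 0.1913] [-95.99  -0.24   6.41] F [ 4.4 -0.8 -2.3] M [-0.13 -1.24  0.03] op 0.177
14.32 [0.5075 0.0374 0.1904] [-96.02   0.14   6.37] F [-0.4 -0.6 -4.3] M [ 0.32 -0.   -0.04] op 0.18
```

It is centred within 0.2 mm. Now the slow swing down about the tongue.

```bash
python3 - <<'E'
from h import *
for th,z in((4,.1665),(2,.166),(1,.166),(0,.166)):
    c=env.move_straight(tcp_tip(0,.022,z,th),rot(YB,th),rate=.02,force_limit=8); print(th,c); show()
    if c: break
else:
    print(env.move_straight(tcp_tip(0,.022,.163,0),rot(YB,0),rate=.01,force_limit=5)); show()
    p=tcp_tip(0,.022,.165,0); print("underside dz vs rim mm",round((env.read_state()["position"]-p)[2]*1000,2))
f=env.grab_frame("scene"); cv2.imwrite("pics/down.png",cv2.resize(f["image"][150:320,210:420],None,fx=3,fy=3,interpolation=cv2.INTER_CUBIC))
E
```

```text
4 False
14.7 [0.5079 0.0364 0.1865] [-9.402e+01  3.000e-02  6.370e+00] F [-0.2 -0.3 -3.7] M [ 0.19 -0.06  0.  ] op 0.181
2 False
15.08 [0.5082 0.0359 0.1822] [-92.01  -0.     6.38] F [ 0.7 -0.4 -3.2] M [ 0.06 -0.02 -0.03] op 0.174
1 False
15.33 [0.5082 0.0357 0.1801] [-91.02   0.     6.38] F [-0.4  0.2 -2.6] M [ 0.04 -0.03 -0.02] op 0.178
0 False
15.58 [0.5082 0.0354 0.178 ] [-90.02   0.     6.38] F [-0.7  0.2 -3.7] M [ 0.04  0.   -0.07] op 0.182
True
15.83 [0.5084 0.0356 0.177 ] [-9.003e+01 -3.000e-02  6.420e+00] F [-1.   0.2  5.2] M [0.11 0.08 0.01] op 0.181
underside dz vs rim mm 0.01
```

View pics/down.png

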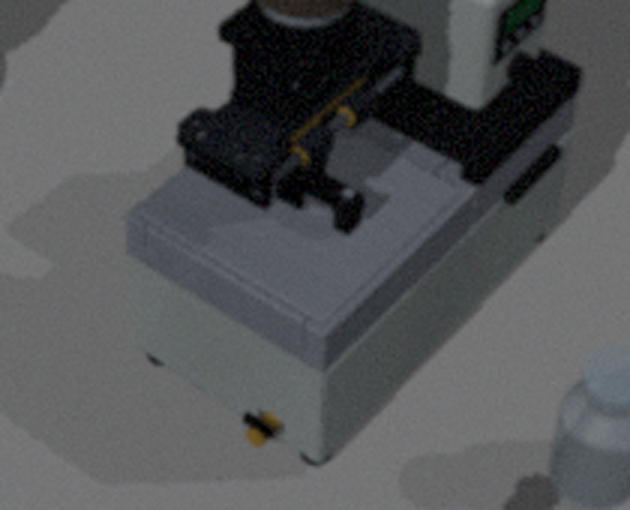

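The lid lies flat on the rim. Contact came within 0.01 mm of rim height, and the picture shows no gap, with the rim visible evenly along both near edges. I release, rise and check.

```bash
python3 - <<'E'
from h import *
p=tcp_tip(0,.022,.165,0)
env.gripper_to(.6); show()
env.move_straight(p+[0,0,.04],rot(YB,0),rate=.05); env.move_straight(p+[0,0,.2],rot(YB,0),rate=.15)
env.goto([.42,-.30,.35],rot(YB,0)); env.dwell(.3); show()
fs=[env.grab_frame(n) for n in("scene","top")]
a=cv2.resize(fs[0]["image"][100:330,220:420],None,fx=2,fy=2); b=cv2.resize(fs[1]["image"][220:350,160:350],None,fx=2.1,fy=2.1)
c=np.zeros((460,800,3),np.uint8); c[:,:400]=a; c[:b.shape[0],400:400+b.shape[1]]=b; cv2.imwrite("pics/end.png",c)
for f in fs:
    for t in("flask","jar","dropper"): print(t,[np.round(r["xyz"],3).tolist() for r in env.search_frame(f,t)[:1]])
E
```

```text
16.77 [0.5068 0.0353 0.1751] [-90.01   0.22   6.36] F [-0.6 -0.1  0.3] M [ 0.01 -0.03 -0.02] op 0.599
20.59 [ 0.4205 -0.2994  0.3501] [-9.00e+01 -1.00e-02  6.48e+00] F [0.9 0.  0. ] M [-0.01  0.04 -0.02] op 0.603
flask [[0.782, -0.089, 0.049]]
jar [[0.769, 0.087, 0.079]]
dropper [[0.729, -0.225, 0.057]]
flask [[0.756, -0.071, 0.053]]
jar [[0.746, 0.105, 0.091]]
dropper [[0.714, -0.212, 0.055]]
```

View pics/end.png

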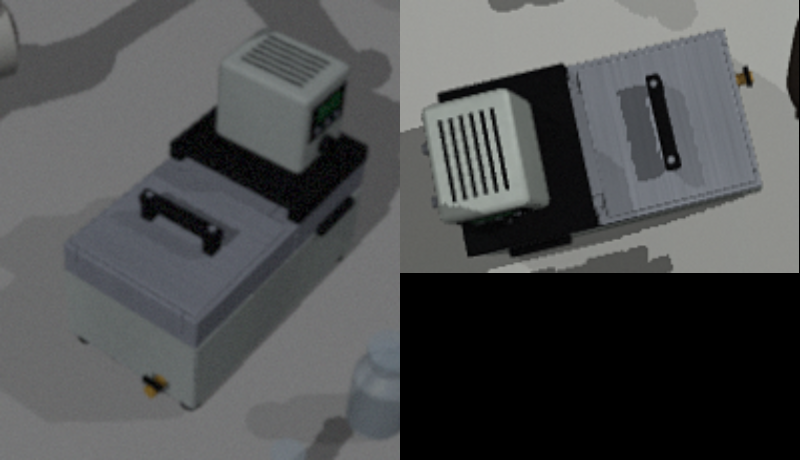

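The lid is flat and square on the tank with its tongue under the bridge. The glassware has not moved and the arm is clear, so I hand in.

```bash
python3 -c "
from workcell import env
env.close_job()"
```

```text
the job is handed in; nothing more can be done
```

The lid is back on the bath: flat on the rim, tongue under the lip, released, and the job is handed in at about 21 s on the robot's clock.

**What I did:** I gripped the lid by its handle and tilted it 10° tongue-down. I slid the tongue under the lip until it touched at 30 mm (28.5–32 mm expected) and backed off to about 22 mm. After centring it sideways by touch, I lowered the other end slowly and let go.

**Last checks:**
- **Height:** on touching down, with the lid still gripped, its underside was within 0.01 mm of the rim's height by the arm's own reading.
- **Sideways:** the touches on the two sides came at +7.1 and −7.5 mm, so it was centred to about 0.2 mm. The total play was wider than the nominal 10 mm. I put that down to the drip edge leaning inwards, but the +x touch also showed no lasting force, so that side is less certain.
- **Tongue depth:** about 20–24 mm. I could not tell whether the contact at 30 mm was the back stop or the drip edge against the ledge.
- **After release:** the pictures from both cameras show the lid flat and square with the tongue under the bridge. I did not measure its final pose again after letting go.
- **Glassware:** all three pieces were found within about 4 mm of where they started, which is the detector's own accuracy. The arm was clear and its force reading was close to zero.

No check failed. The two cameras disagreed by 2–4 mm on absolute positions, and the touch steps covered that.

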